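# Set the end play on a click-ring fixture

### The arm

A 6-joint arm with a two-finger parallel gripper is mounted at the origin on a cart in front of the work surface, level with it; the furniture and walls round the work are solid. World frame = base frame: x ahead of the robot, y to its left, z up, the work surface at z = 0. Lengths are in m, angles in rad, forces in N, time in s.
With the tool pointing down it reaches from about 0.325 to 0.85 m from the base axis. Payload 4.4 kg.
Tool frame: the origin (TCP) lies between the finger pads; the fingertips stand ahead of it and the grasp point (between the pads) lies 3 mm ahead of it (robot.finger_overhang is the z of the fingertips in the tool frame, in m); z points along the fingers, x is the direction in which the jaws open and shut, and the axes are right-handed (so a half turn about z gives the same grasp; the last joint's range is limited). The gripper opens to 94 mm and grips with 3 to 60 N. Pads are 16 mm wide; open, the fingers measure 119 mm over their backs; the gripper's body (75 mm by 177 mm) begins 78 mm behind the grasp point.
Start: joints at [-1.272, 0.207, 1.542, -0, 1.393, -0.15], TCP at [0.249, -0.518, 0.227] pointing down, gripper open.
Joint ranges: [-2.73, 2.73], [-0.86, 2.22], [0.23, 2.46], [-1.11, 4.25], [0.08, 2.63], [-2.82, 2.82]. Speed limits (rad/s): [2.79, 2.79, 3.14, 3.14, 3.14, 3.14].

### API

Orientations are given as a unit quaternion [x, y, z, w].
In Python, from cell import robot gives the robot as it stands. The module is installed in compiled form; this text tells all that it offers.
- The arm moves only by the shell command python3 -m creep 'ROWS' [FORCE]. ROWS is JSON, a list of rows, each a list of 7 numbers: the shift along the tool's x, y, z in cm, then the turn, a rotation vector about the tool's x, y, z in rad, then the opening, from 0 (shut) to 1 (fully open). In form: [[x, y, z, rx, ry, rz, fingers], ...]. A call has 1 to 20 rows; each row shifts and turns the commanded pose from where the row before left it, along the tool's axes as they then stand; what a row does not reach is not made up. A row lasts 1/10 s, in which the tool goes at most 50 mm and 8.59 degrees, less where a joint would pass 70% of its speed; a pose out of reach is approached as far as the arm can. A call with a gripper value outside its range is refused whole. The fingers move at their own pace and stop on an object; FORCE is the grip in N (left out, the last holds). Time passes only in rows, so rows that do not move let the fingers close. It gives the time, the measured TCP pose, the force and the opening at its end, in the units of the state.
- robot.get_obs(): the state, without advancing time (a new reading comes with each control period).
- robot.capture(name): name is "scene" or "top" or "wrist"; returns a dict with "image" (480x640x3 uint8, blue, green, red), "fx", "fy", "cx", "cy" (pixels), "rvec" (rotation vector, rad) and "tvec" (3), from world to camera coordinates, as OpenCV has them. Camera axes: x right, y down, z forward; pixel columns grow to the right and rows downward; lengths in m; the calibration is good to about 2 mm. A picture is of the moment at which its call begins. There is no depth.
- robot.hand_in(): hands the job in, once; it reports no verdict.
The state is a dict: "clock": time; "q": joint angles; "qd": joint speeds; "joint_torque": joint torques, N m; "ee_pos": TCP position; "tool_rot": TCP orientation; "contact_force": force on the tool from outside, world axes, zero at the start; "wrist_torque": the same for the moment, N m; "opening": finger opening in m.
Only numpy, scipy, OpenCV 4.12 (cv2) and the standard library are available. Lean on these libraries where they do the work, as an engineer would, in place of code of your own. Each camera call takes 0.05 s, during which the arm holds its last target.

### The job

Set the end play on the grey fixture: turn its dark click ring clockwise (seen from above) until you feel the spindle touch the aluminium part under it, without forcing the part down, then back the ring off three clicks counter-clockwise and let go of it. Leave the other things on the plate alone.

Things in the scene. Friction and masses are not known exactly. Their poses are not given: they have to be found in the camera images.
- fixture: Grey painted C-frame fixture fixed to the plate. Base 130 x 90 x 14 mm, column at its back (+x side), overhanging arm (56 mm wide in y, from x = -30 to +66 mm) with its flat top at z = 94 mm. Origin: on the spindle axis at the underside; x points from the axis to the column, z up. Above the arm stand only a brass collar (42 mm across, up to z = 103 mm) and the ring.
- ring_top (a point): Centre of the top face of the dark steel knurled click ring, turning with it: round, 52 mm across, 30 mm high, axis vertical, lower face at fixture z = 104 mm, top at 134 mm; a steel spindle end 12 mm across stands a few mm out of its top. Grip it across its diameter from above, at any yaw.
- ring (a joint): Turn of the ring, rad, growing clockwise seen from above; starts between 0 and 0.35 and can go from -1.5 to 4.5. A spring detent clicks every 20 degrees (0.349 rad); let go, the ring settles into the nearest detent, at most half a click away. Turning takes 0.03 N m, plus up to 0.12 N m at each click. The touch comes between 0.85 and 2.65 rad, different each time, anywhere between two detents.
- spindle: Steel spindle on the fixture's axis under the arm, driven down by the ring's thread by 0.25 mm per rad (0.087 mm a click). Origin: centre of its lower face, a disc 24 mm across, about 56 mm above the plate.
- spindle_tip (a point): Centre of the spindle's lower face.
- workpiece: Turned aluminium housing, 46 mm across and 36 mm high, on the fixture's seat under the spindle. Origin: centre of its underside. From the touch on, the ring's resistance rises steeply, within about 0.05 rad; at about 0.5 N m on the ring the part begins to be forced down in its seat, from which it does not come back and is spoiled.
- workpiece_top (a point): Centre of the housing's top face, 0.1 to 0.7 mm below the spindle's face at the start.
- v_block: Bystander: steel V-block, 33 x 40 x 34 mm; origin at the centre of its underside.
- loose_housing: Bystander: turned aluminium housing, 46 mm across, 38 mm high; origin at the centre of its underside.
- clear_block: Bystander: clear acrylic block, 30 x 30 x 40 mm; origin at the centre of its underside.
- marker: Bystander: white marker pen with a red cap, lying, 124 mm long, 19 mm thick; origin under its middle.
- hex_key: Bystander: dark hex key, lying, 33 x 82 x 5 mm; origin under its middle.

How it is judged:
By the outcome, as a careful person would: the job done as asked, in the order asked, and still so for the second after the job is handed in, with the robot touching nothing.
It also fails if it takes over 67 s, if anything falls off the work surface, if the arm or the gripper's body presses on something with over 40 N, if the wrist force passes 120 N, or if a joint passes its speed limit or range.

## Working session

There is one attempt and no reset: what is moved stays moved. The work goes in short steps, Python scripts to look and compute and a shell command to move; the robot and the scene stay as the last step left them, time stands still between calls to the robot, and variables do not carry over. Pictures are saved under pics/ and viewed, and the job is handed in when it is done.

```bash
mkdir -p pics; ls
python3 - <<'E'
from cell import robot
import cv2
o=robot.get_obs()
for k,v in o.items(): print(k,v)
print(robot.finger_overhang)
for n in ("scene","top"):
    c=robot.capture(n); cv2.imwrite(f"pics/{n}0.png",c["image"]); print(n,c["fx"],c["cx"],c["cy"],c["rvec"],c["tvec"])
E
```

```text
pics
clock 0.0
q [-1.27250947e+00  2.07418247e-01  1.54292182e+00 -7.03654013e-06
  1.39348727e+00 -1.50483243e-01]
qd [ 1.98614682e-04 -5.88081202e-04  1.34470256e-05  1.13202336e-03
 -1.76907650e-04  4.76925581e-04]
joint_torque [ 1.16511728e-03 -3.70881701e+01 -2.81413561e+01  6.99930894e-02
  3.60396411e-02 -1.74378415e-04]
ee_pos [ 0.24924355 -0.5173468   0.22630699]
tool_rot [ 8.46716329e-01 -5.32043428e-01 -8.48520469e-04 -7.26966696e-04]
contact_force [-1.38232404  0.37117299  0.07742663]
wrist_torque [ 0.03714451 -0.0105004   0.05258672]
opening 0.0938741596406984
0.022
scene 611.0980879783572 325.0884974626839 240.55256163447788 [ 0.71061374 -2.23503078  1.47885604] [0.42122624 0.21790817 1.21366602]
top 463.6246311994084 322.0426072692399 234.65446303708674 [ 2.18908209 -2.18536518  0.06567884] [0.0191051  0.52849724 1.03496174]
```

View pics/scene0.png

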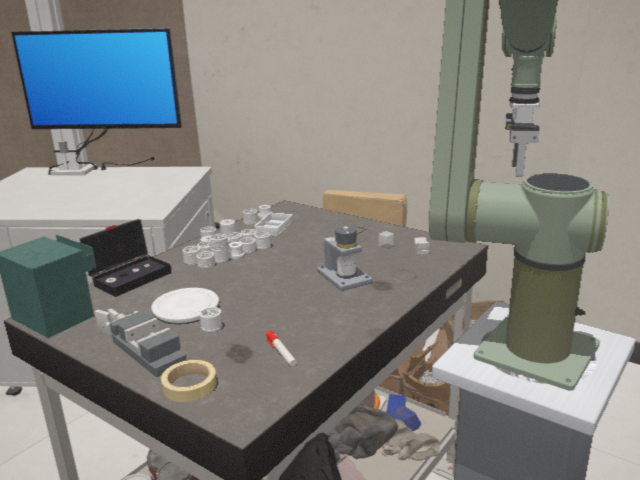

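View pics/top0.png

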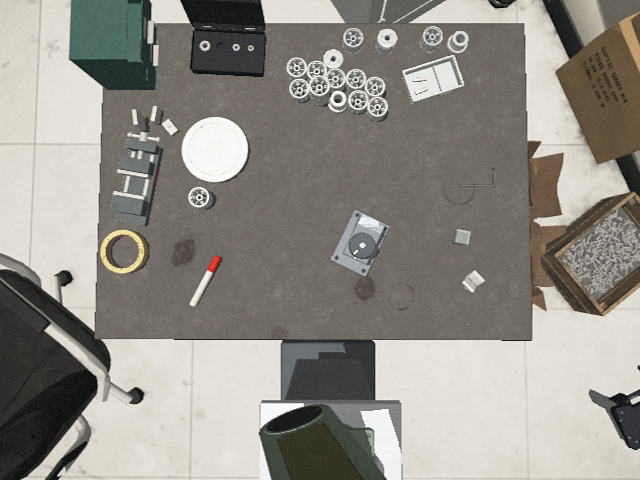

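The scene picture shows the fixture near (345,255) with its ring at (346,236). In the top picture the ring is near (362,246). I'll enlarge both.

Run:
```python
import cv2
a=cv2.imread("pics/scene0.png")[210:300,300:420]; b=cv2.imread("pics/top0.png")[195:295,310:430]
cv2.imwrite("pics/crop_s.png",cv2.resize(a,None,fx=6,fy=6,interpolation=cv2.INTER_CUBIC))
cv2.imwrite("pics/crop_t.png",cv2.resize(b,None,fx=6,fy=6,interpolation=cv2.INTER_CUBIC))
```

```text
(no output)
```

View pics/crop_s.png

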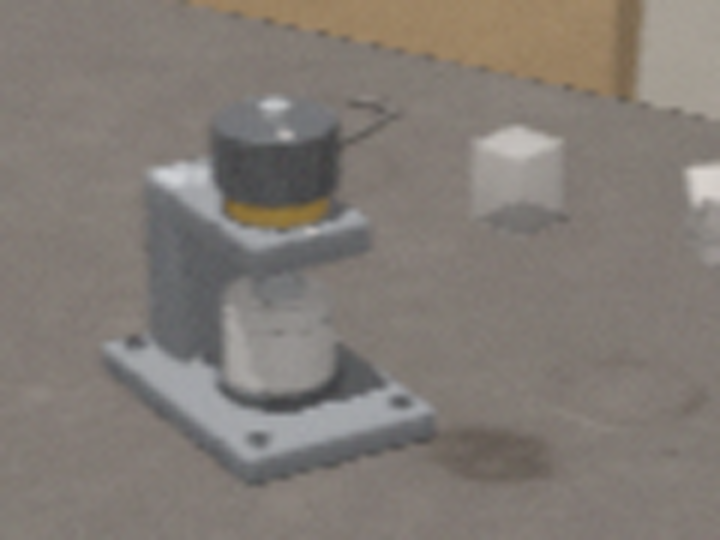

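View pics/crop_t.png

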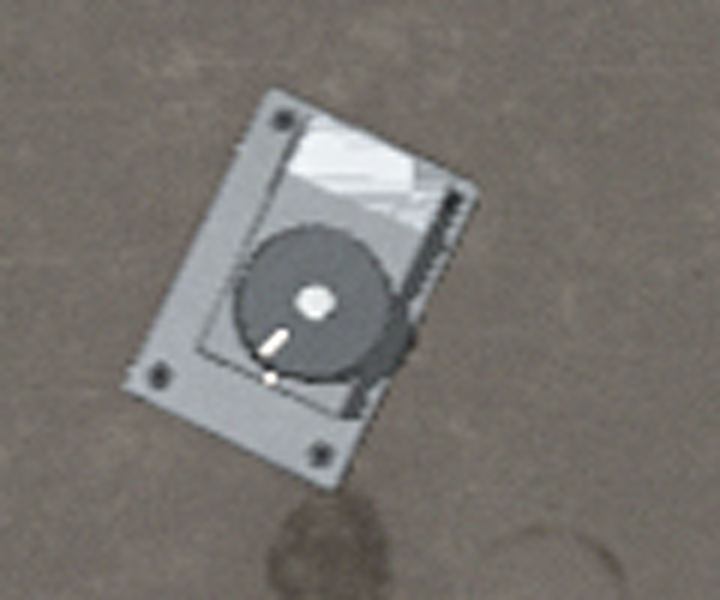

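The crops put the ring's top-face centre at about scene px (345.6,229.8) and top px (362.2,245.0). The white index line on the ring is near crop (273,342), with the arm's reference dot at (270,378). Next I'll triangulate the centre.

```bash
cat > h.py <<'E'
import numpy as np, cv2
from scipy.spatial.transform import Rotation as R
def P(c):
    Rm=cv2.Rodrigues(np.array(c["rvec"],float))[0]; K=np.array([[c["fx"],0,c["cx"]],[0,c["fy"],c["cy"]],[0,0,1]])
    return K@np.c_[Rm,np.array(c["tvec"],float).reshape(3)]
def tri(c1,p1,c2,p2):
    X=cv2.triangulatePoints(P(c1),P(c2),np.array(p1,float).reshape(2,1),np.array(p2,float).reshape(2,1)); return (X[:3]/X[3]).ravel()
def plane(c,p,z):
    M=P(c); A=np.c_[M[:,0],M[:,1],-np.array([p[0],p[1],1.])]; s=np.linalg.solve(A,-(M[:,2]*z+M[:,3])); return s[:2]
def proj(c,X):
    v=P(c)@np.r_[X,1]; return v[:2]/v[2]
E
python3 - <<'E'
from cell import robot
from h import *
s=robot.capture("scene");t=robot.capture("top")
ps=(345.6,229.8);pt=(362.2,245.0)
X=tri(s,ps,t,pt);print(X, proj(s,X),proj(t,X)); print(plane(s,ps,.134),plane(t,pt,.134))
f=lambda u,v:(310+u/6-.4,195+v/6-.4)
cs=[plane(t,f(*p),.014) for p in [(272,90),(477,187),(335,488),(127,388)]]
print(cs,np.mean(cs,0)); d=(cs[0]+cs[1]-cs[2]-cs[3])/2; print(np.linalg.norm(d),np.degrees(np.arctan2(d[1],d[0])))
o=robot.get_obs(); print(o["clock"]);T=R.from_quat(o["tool_rot"]);print(T.as_matrix())
E
```

```text
[ 0.50096187 -0.06116038  0.13065471] [345.7635796 229.7951665] [362.00330229 244.72013922]
[ 0.49644104 -0.0539649 ] [ 0.50025786 -0.061278  ]
[array([ 0.58606427, -0.0549477 ]), array([ 0.54916464, -0.13261059]), array([ 0.43526733, -0.07827832]), array([4.72766550e-01, 1.33704427e-04])] [ 0.5108157  -0.06642573]
0.126084234464429 -25.71476054473077
0.2
[[ 4.33861042e-01 -9.00979710e-01 -3.97618148e-04]
 [-9.00978746e-01 -4.33861167e-01  1.33675160e-03]
 [-1.37689715e-03 -2.21718942e-04 -9.99999027e-01]]
```

Ring centre is at about (0.500,-0.061), with its top near z=0.13. I'll travel to above it first.

```bash
python3 -m creep '[[-1.5,-2.1,-0.25,0,0,0,1],[-1.5,-2.1,-0.25,0,0,0,1],[-1.5,-2.1,-0.25,0,0,0,1],[-1.5,-2.1,-0.25,0,0,0,1],[-1.5,-2.1,-0.25,0,0,0,1],[-1.5,-2.1,-0.25,0,0,0,1],[-1.5,-2.1,-0.25,0,0,0,1],[-1.5,-2.1,-0.25,0,0,0,1],[-1.5,-2.1,-0.25,0,0,0,1],[-1.5,-2.1,-0.25,0,0,0,1],[-1.5,-2.1,-0.25,0,0,0,1],[-1.5,-2.1,-0.25,0,0,0,1],[-1.5,-2.1,-0.25,0,0,0,1],[-1.5,-2.1,-0.25,0,0,0,1],[-1.5,-2.1,-0.25,0,0,0,1],[-1.5,-2.1,-0.25,0,0,0,1],[-1.5,-2.1,-0.25,0,0,0,1],[-1.5,-2.1,-0.25,0,0,0,1],[-1.5,-2.1,-0.25,0,0,0,1],[-1.5,-2.1,-0.25,0,0,0,1]]' 15
python3 -m creep '[[0,0,0,0,0,-0.14,1],[0,0,0,0,0,-0.14,1],[0,0,0,0,0,-0.14,1],[0,0,0,0,0,-0.14,1],[0,0,0,0,0,-0.14,1],[0,0,0,0,0,-0.14,1],[0,0,0,0,0,-0.14,1],[0,0,0,0,0,-0.14,1],[0,0,0,0,0,-0.14,1],[0,0,0,0,0,-0.14,1],[0,0,0,0,0,-0.14,1],[0,0,0,0,0,-0.14,1],[0,0,0,0,0,-0.14,1],[0,0,0,0,0,-0.14,1],[0,0,0,0,0,-0.14,1],[0,0,0,0,0,-0.14,1],[0,0,0,0,0,0,1],[0,0,0,0,0,0,1]]'
python3 - <<'E'
from cell import robot
from h import *
o=robot.get_obs()
for k,v in o.items(): print(k,v)
for n in ("wrist","top"):
    c=robot.capture(n); cv2.imwrite(f"pics/{n}1.png",c["image"])
c=robot.capture("wrist");print(proj(c,[.5,-.061,.134]))
E
```

```text
clock: 2.2
ee_pos: [0.4979, -0.0645, 0.2773]
tool_rot: [0.847, -0.532, -0.0, 0.0]
contact_force: [1.3, 0.6, -0.2]
opening: 0.0939
clock: 4.0
ee_pos: [0.4976, -0.0655, 0.2773]
tool_rot: [0.849, 0.529, -0.0, -0.0]
contact_force: [0.1, -0.1, -0.1]
opening: 0.0941
clock 4.0
q [-3.03494414e-01  1.31116452e-02  1.65163852e+00  3.54861207e-05
  1.47722664e+00 -1.41861884e+00]
qd [-0.00030266 -0.00116515 -0.00186533  0.000453    0.00117453 -0.00457318]
joint_torque [-2.51115096e-03 -2.94944108e+01 -2.89170510e+01 -5.72301637e-03
  7.79224886e-02 -3.30592843e-02]
ee_pos [ 0.4975805  -0.06548687  0.27727062]
tool_rot [ 8.48548375e-01  5.29117773e-01 -1.11764487e-04 -1.57207332e-04]
contact_force [ 0.08789702 -0.14323385 -0.13848836]
wrist_torque [ 0.06606586 -0.14168605  0.0379027 ]
opening 0.09414915611466804
[323.86742749 231.15255862]
```

View pics/wrist1.png

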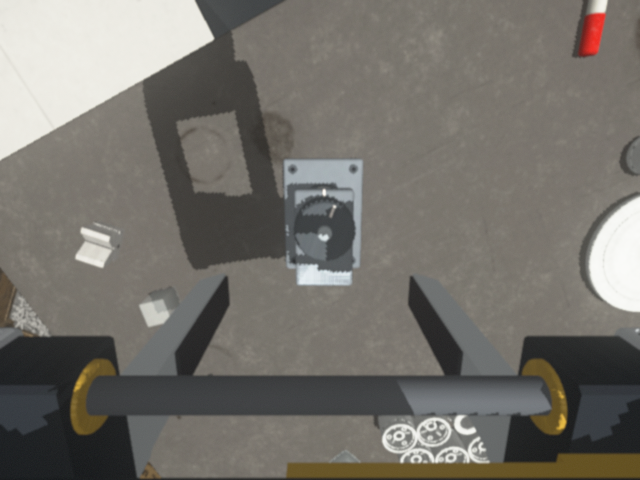

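Run:
```python
import cv2
a=cv2.imread("pics/wrist1.png")[150:290,260:400]
cv2.imwrite("pics/crop_w.png",cv2.resize(a,None,fx=4,fy=4,interpolation=cv2.INTER_CUBIC))
```

```text
(no output)
```

View pics/crop_w.png

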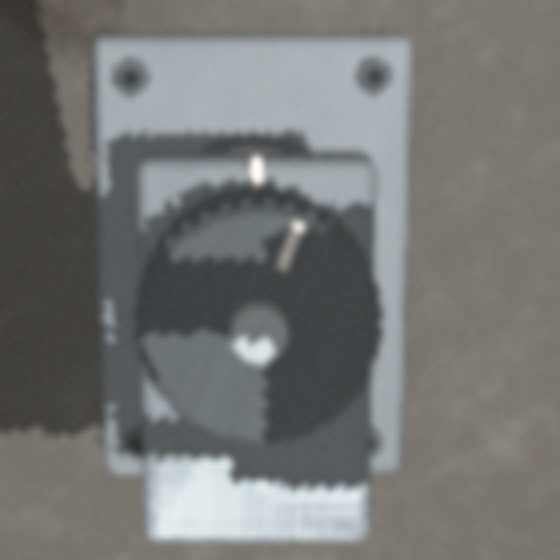

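The ring's top face is centred at wrist px (324.4,230.6), within 1 px of the prediction. The index line sits about 20° clockwise of the dot.

Run:
```python
from cell import robot
from h import *
c=robot.capture("wrist");t=robot.capture("top");s=robot.capture("scene")
pw=(324.4,230.6);print(plane(c,pw,.134),tri(c,pw,t,(362.2,245.0)),tri(c,pw,s,(345.6,229.8)))
print(-np.array(P(c)[:,:3].T@np.zeros(3)), -cv2.Rodrigues(c["rvec"])[0].T@np.array(c["tvec"]).ravel())
g=lambda u,v:plane(c,(260+u/4-.4,150+v/4-.4),.134)
C=np.array(plane(c,pw,.134)); 
l=g(299,225)-C; d=plane(c,(260+257/4-.4,150+170/4-.4),.094)-C
print(np.degrees([np.arctan2(l[1],l[0]),np.arctan2(d[1],d[0])]))
o=robot.get_obs();M=R.from_quat(o["tool_rot"]).as_matrix()
for X in ([.5,-.0615,.2],): print("tool shift cm",100*M.T@(np.array(X)-o["ee_pos"]))
```

```text
[ 0.4997987  -0.06040235] [ 0.50039007 -0.06116984  0.13140302] [ 0.50086053 -0.06053917  0.13085029]
[-0. -0. -0.] [ 0.42758181 -0.03063815  0.43542916]
[132.89794519 153.97079129]
tool shift cm [0.46225491 0.02884595 7.74465293]
```

```bash
python3 -m creep '[[0.25,0,1.5,0,0,0,1],[0.25,0,1.5,0,0,0,1],[0,0,1.5,0,0,0,1],[0,0,1.5,0,0,0,1],[0,0,1.5,0,0,0,1],[0,0,1.5,0,0,0,1],[0,0,1.5,0,0,0,1],[0,0,1.5,0,0,0,1],[0,0,1.5,0,0,0,1],[0,0,1,0,0,0,1],[0,0,0.6,0,0,0,1],[0,0,0,0,0,0,1],[0,0,0,0,0,0,1]]'
python3 - <<'E'
from cell import robot
import cv2
c=robot.capture("wrist");cv2.imwrite("pics/wrist2.png",c["image"])
o=robot.get_obs();print(o["contact_force"],o["wrist_torque"],o["q"])
E
```

```text
clock: 5.6
ee_pos: [0.5003, -0.0612, 0.1269]
tool_rot: [0.848, 0.53, 0.0, 0.0]
contact_force: [0.2, -0.5, 0.3]
opening: 0.0934
[-0.59081505 -0.60938979  0.74934814] [ 0.07168802 -0.15504073 -0.00442917] [-2.93511588e-01  1.65636735e-01  1.81277890e+00 -1.40811706e-05
  1.16170567e+00 -1.41145379e+00]
```

View pics/wrist2.png

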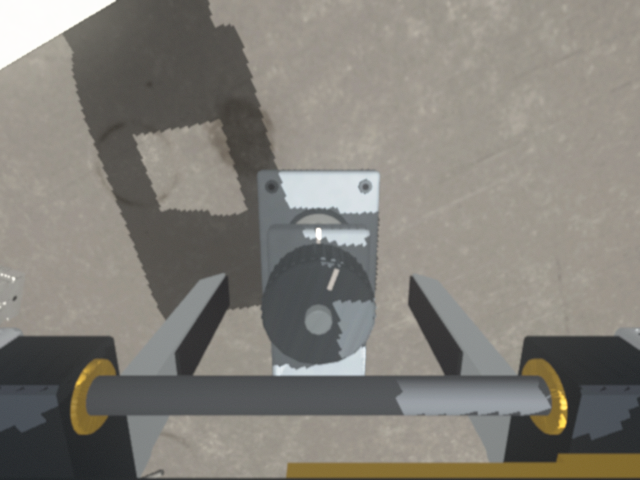

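The ring lies centred between the fingers, at u≈319 against a finger midpoint of 319.5. I'll close gently.

```bash
python3 -m creep '[[0,0,0,0,0,0,0.4],[0,0,0,0,0,0,0.4],[0,0,0,0,0,0,0.4],[0,0,0,0,0,0,0.4],[0,0,0,0,0,0,0.4],[0,0,0,0,0,0,0.4],[0,0,0,0,0,0,0.4],[0,0,0,0,0,0,0.4]]' 16
cat > st.py <<'E'
from cell import robot
import numpy as np
from scipy.spatial.transform import Rotation as R
o=robot.get_obs();x=R.from_quat(o["tool_rot"]).as_matrix()
print("t%.1f yaw %.4f q6 %.4f F"%(o["clock"],np.arctan2(x[1,0],x[0,0]),o["q"][5]),np.round(o["contact_force"],2),"M",np.round(o["wrist_torque"],3),"tau6 %.3f"%o["joint_torque"][5],"Ftool",np.round(x.T@o["contact_force"],2))
E
python3 st.py
```

```text
clock: 6.45
ee_pos: [0.4999, -0.0611, 0.1264]
tool_rot: [0.848, 0.53, -0.0, -0.0]
contact_force: [0.1, -0.2, 0.7]
opening: 0.0515
t6.5 yaw 1.1179 q6 -1.4115 F [ 0.06 -0.19  0.71] M [-0.005 -0.007 -0.039] tau6 -0.029 Ftool [-0.15  0.14 -0.71]
```

Gripped at 52 mm with small forces. The first 0.4 rad or so must be free of touch, so I'll use it to learn the click torque signature.

```bash
for i in 1; do
python3 -m creep '[[0,0,0,0,0,0.05,0.4]]' >/dev/null; python3 st.py
python3 -m creep '[[0,0,0,0,0,0.05,0.4]]' >/dev/null; python3 st.py
python3 -m creep '[[0,0,0,0,0,0.05,0.4]]' >/dev/null; python3 st.py
python3 -m creep '[[0,0,0,0,0,0.05,0.4]]' >/dev/null; python3 st.py
python3 -m creep '[[0,0,0,0,0,0.05,0.4]]' >/dev/null; python3 st.py
python3 -m creep '[[0,0,0,0,0,0.05,0.4]]' >/dev/null; python3 st.py
python3 -m creep '[[0,0,0,0,0,0.05,0.4]]' >/dev/null; python3 st.py
python3 -m creep '[[0,0,0,0,0,0.05,0.4]]' >/dev/null; python3 st.py
done
```

```text
t6.5 yaw 1.0671 q6 -1.3606 F [0.04 0.26 1.26] M [-0.011 -0.074  0.129] tau6 -0.440 Ftool [ 0.25 -0.09 -1.26]
t6.7 yaw 1.0167 q6 -1.3101 F [-0.62  3.05  0.15] M [ 0.109 -0.053  0.261] tau6 -0.222 Ftool [ 2.27 -2.13 -0.15]
t6.8 yaw 0.9666 q6 -1.2599 F [ 1.3   1.19 -0.74] M [ 0.025 -0.118  0.17 ] tau6 -0.284 Ftool [1.72 0.39 0.74]
t6.8 yaw 0.9162 q6 -1.2097 F [-0.66  0.32  1.09] M [-0.019 -0.166  0.003] tau6 -0.417 Ftool [-0.15 -0.72 -1.09]
t7.0 yaw 0.8659 q6 -1.1594 F [ 0.03 -1.04  0.29] M [ 0.032 -0.092 -0.036] tau6 -0.462 Ftool [-0.77  0.7  -0.29]
t7.0 yaw 0.8159 q6 -1.1094 F [-0.51  0.59 -0.51] M [ 0.052 -0.072 -0.006] tau6 -0.412 Ftool [ 0.08 -0.78  0.51]
t7.2 yaw 0.7660 q6 -1.0596 F [0.71 0.02 0.7 ] M [ 0.089 -0.141  0.047] tau6 -0.371 Ftool [ 0.53  0.48 -0.7 ]
t7.2 yaw 0.7163 q6 -1.0098 F [-0.83  0.56  0.95] M [ 0.072 -0.111  0.182] tau6 -0.244 Ftool [-0.26 -0.96 -0.95]
```

The click wave is clear: period 0.349, amplitude about 0.12, offset about 0.08. From here I use small steps of 0.015 rad. After each step a guard script stops the chain if the torque exceeds the click model.

```bash
cat > g.py <<'E'
from cell import robot
import numpy as np,sys
from scipy.spatial.transform import Rotation as R
o=robot.get_obs();x=R.from_quat(o["tool_rot"]).as_matrix()
turn=1.1179-np.arctan2(x[1,0],x[0,0]); turn=turn%(2*np.pi)
m=o["wrist_torque"][2]; exp=0.08+0.12*np.sin(2*np.pi*turn/0.34907); e=m-exp
print("t%.2f turn %.4f M %.3f exp %.3f ex %.3f Fxy %.1f %.1f"%(o["clock"],turn,m,exp,e,*o["contact_force"][:2]))
open("log.txt","a").write("%.3f %.5f %.4f\n"%(o["clock"],turn,m))
sys.exit(1 if (e>0.11 or m>0.36) else 0)
E
C() { :; }
python3 -m creep '[[0,0,0,0,0,0.015,0.4]]' >/dev/null && python3 g.py &&
python3 -m creep '[[0,0,0,0,0,0.015,0.4]]' >/dev/null && python3 g.py &&
python3 -m creep '[[0,0,0,0,0,0.015,0.4]]' >/dev/null && python3 g.py &&
python3 -m creep '[[0,0,0,0,0,0.015,0.4]]' >/dev/null && python3 g.py &&
python3 -m creep '[[0,0,0,0,0,0.015,0.4]]' >/dev/null && python3 g.py &&
python3 -m creep '[[0,0,0,0,0,0.015,0.4]]' >/dev/null && python3 g.py &&
python3 -m creep '[[0,0,0,0,0,0.015,0.4]]' >/dev/null && python3 g.py &&
python3 -m creep '[[0,0,0,0,0,0.015,0.4]]' >/dev/null && python3 g.py &&
python3 -m creep '[[0,0,0,0,0,0.015,0.4]]' >/dev/null && python3 g.py &&
python3 -m creep '[[0,0,0,0,0,0.015,0.4]]' >/dev/null && python3 g.py
```

```text
t7.35 turn 0.4152 M 0.098 exp 0.191 ex -0.093 Fxy 0.1 0.1
t7.45 turn 0.4298 M 0.117 exp 0.199 ex -0.083 Fxy 0.2 0.3
t7.55 turn 0.4452 M 0.192 exp 0.198 ex -0.006 Fxy 0.9 0.7
t7.65 turn 0.4604 M 0.062 exp 0.189 ex -0.127 Fxy 1.0 -0.4
t7.75 turn 0.4759 M 0.174 exp 0.171 ex 0.003 Fxy 1.1 0.2
t7.85 turn 0.4911 M 0.023 exp 0.146 ex -0.123 Fxy 1.0 1.5
t7.95 turn 0.5063 M 0.114 exp 0.117 ex -0.003 Fxy 1.5 1.4
t8.05 turn 0.5213 M 0.025 exp 0.085 ex -0.060 Fxy 1.1 1.8
t8.15 turn 0.5364 M -0.027 exp 0.053 ex -0.079 Fxy 1.5 0.9
t8.25 turn 0.5515 M -0.003 exp 0.022 ex -0.026 Fxy 2.1 1.7
```

```bash
sed -i 's/exp=0.08+/exp=0.03+/; s/e>0.11 or m>0.36/e>0.12 or m>0.30/; s/%.3f %.5f %.4f\\n"%(o\["clock"\],turn,m)/%.3f %.5f %.4f %.4f\\n"%(o["clock"],turn,m,o["joint_torque"][5])/; s/ Fxy %.1f %.1f"/ Fxy %.1f %.1f t6 %.3f"/; s/\*o\["contact_force"\]\[:2\])/*o["contact_force"][:2],o["joint_torque"][5])/' g.py; cat g.py | tail -4
python3 -m creep '[[0,0,0,0,0,0.015,0.4]]' >/dev/null && python3 g.py &&
python3 -m creep '[[0,0,0,0,0,0.015,0.4]]' >/dev/null && python3 g.py &&
python3 -m creep '[[0,0,0,0,0,0.015,0.4]]' >/dev/null && python3 g.py &&
python3 -m creep '[[0,0,0,0,0,0.015,0.4]]' >/dev/null && python3 g.py &&
python3 -m creep '[[0,0,0,0,0,0.015,0.4]]' >/dev/null && python3 g.py &&
python3 -m creep '[[0,0,0,0,0,0.015,0.4]]' >/dev/null && python3 g.py &&
python3 -m creep '[[0,0,0,0,0,0.015,0.4]]' >/dev/null && python3 g.py &&
python3 -m creep '[[0,0,0,0,0,0.015,0.4]]' >/dev/null && python3 g.py &&
python3 -m creep '[[0,0,0,0,0,0.015,0.4]]' >/dev/null && python3 g.py &&
python3 -m creep '[[0,0,0,0,0,0.015,0.4]]' >/dev/null && python3 g.py &&
python3 -m creep '[[0,0,0,0,0,0.015,0.4]]' >/dev/null && python3 g.py &&
python3 -m creep '[[0,0,0,0,0,0.015,0.4]]' >/dev/null && python3 g.py &&
python3 -m creep '[[0,0,0,0,0,0.015,0.4]]' >/dev/null && python3 g.py &&
python3 -m creep '[[0,0,0,0,0,0.015,0.4]]' >/dev/null && python3 g.py &&
python3 -m creep '[[0,0,0,0,0,0.015,0.4]]' >/dev/null && python3 g.py &&
python3 -m creep '[[0,0,0,0,0,0.015,0.4]]' >/dev/null && python3 g.py &&
python3 -m creep '[[0,0,0,0,0,0.015,0.4]]' >/dev/null && python3 g.py &&
python3 -m creep '[[0,0,0,0,0,0.015,0.4]]' >/dev/null && python3 g.py &&
python3 -m creep '[[0,0,0,0,0,0.015,0.4]]' >/dev/null && python3 g.py &&
python3 -m creep '[[0,0,0,0,0,0.015,0.4]]' >/dev/null && python3 g.py &&
python3 -m creep '[[0,0,0,0,0,0.015,0.4]]' >/dev/null && python3 g.py &&
python3 -m creep '[[0,0,0,0,0,0.015,0.4]]' >/dev/null && python3 g.py &&
python3 -m creep '[[0,0,0,0,0,0.015,0.4]]' >/dev/null && python3 g.py &&
python3 -m creep '[[0,0,0,0,0,0.015,0.4]]' >/dev/null && python3 g.py
```

```text
m=o["wrist_torque"][2]; exp=0.03+0.12*np.sin(2*np.pi*turn/0.34907); e=m-exp
print("t%.2f turn %.4f M %.3f exp %.3f ex %.3f Fxy %.1f %.1f t6 %.3f"%(o["clock"],turn,m,exp,e,*o["contact_force"][:2],o["joint_torque"][5]))
open("log.txt","a").write("%.3f %.5f %.4f %.4f\n"%(o["clock"],turn,m,o["joint_torque"][5]))
sys.exit(1 if (e>0.12 or m>0.30) else 0)
t8.35 turn 0.5665 M -0.032 exp -0.054 ex 0.022 Fxy 1.6 0.6 t6 -0.168
t8.45 turn 0.5815 M -0.095 exp -0.074 ex -0.021 Fxy 1.9 1.0 t6 -0.186
t8.55 turn 0.5963 M -0.064 exp -0.086 ex 0.022 Fxy 2.9 1.2 t6 -0.189
t8.65 turn 0.6113 M -0.046 exp -0.090 ex 0.044 Fxy 1.7 1.5 t6 -0.196
t8.75 turn 0.6263 M -0.058 exp -0.085 ex 0.027 Fxy 2.9 2.3 t6 -0.165
t8.85 turn 0.6412 M -0.032 exp -0.073 ex 0.041 Fxy 2.9 2.6 t6 -0.181
t8.95 turn 0.6561 M -0.033 exp -0.052 ex 0.019 Fxy 2.6 2.0 t6 -0.151
t9.05 turn 0.6711 M -0.037 exp -0.026 ex -0.011 Fxy 2.5 2.4 t6 -0.120
t9.15 turn 0.6859 M 0.106 exp 0.004 ex 0.102 Fxy 3.7 2.6 t6 -0.029
t9.25 turn 0.7006 M 0.179 exp 0.035 ex 0.143 Fxy 2.6 1.6 t6 0.086
```

There is a steep rise from turn ≈0.68 (τ6 −0.12 → −0.03 → 0.09), steeper than the click wave allows. I'll re-read while holding to confirm it.

```bash
python3 -m creep '[[0,0,0,0,0,0,0.4]]' >/dev/null ; python3 g.py; python3 -m creep '[[0,0,0,0,0,0,0.4]]' >/dev/null ; python3 g.py; python3 -m creep '[[0,0,0,0,0,0,0.4]]' >/dev/null ; python3 g.py
```

```text
t9.35 turn 0.7000 M 0.139 exp 0.034 ex 0.105 Fxy 3.5 2.8 t6 0.208
t9.45 turn 0.6998 M 0.136 exp 0.034 ex 0.103 Fxy 4.4 2.7 t6 0.145
t9.55 turn 0.6998 M 0.117 exp 0.034 ex 0.083 Fxy 3.4 2.4 t6 0.145
```

```bash
python3 -m creep '[[0,0,0,0,0,0.008,0.4]]' >/dev/null ; python3 g.py; python3 -m creep '[[0,0,0,0,0,0,0.4]]' >/dev/null ; python3 g.py;  python3 -m creep '[[0,0,0,0,0,0,0.4]]' >/dev/null ; python3 g.py
```

```text
t9.65 turn 0.7080 M 0.319 exp 0.051 ex 0.268 Fxy 4.2 2.1 t6 0.171
t9.75 turn 0.7080 M 0.206 exp 0.051 ex 0.155 Fxy 3.7 3.7 t6 0.257
t9.85 turn 0.7078 M 0.247 exp 0.051 ex 0.196 Fxy 4.7 3.4 t6 0.222
```

Touch confirmed: excess torque rose about 0.1 N m over 0.008 rad, so about 10 N m/rad, with total ≈0.22 N m, well under 0.5. Touch is at turn ≈0.69, close to the second detent. I'll record the index line, then back off three clicks (1.047 rad, plus 0.009 to land on the detent).

```bash
python3 - <<'E'
from cell import robot
import cv2
c=robot.capture("wrist");cv2.imwrite("pics/wrist3.png",cv2.resize(c["image"][180:400,200:440],None,fx=2.5,fy=2.5,interpolation=cv2.INTER_CUBIC))
E
python3 -m creep '[[0,0,0,0,0,-0.088,0.4],[0,0,0,0,0,-0.088,0.4],[0,0,0,0,0,-0.088,0.4],[0,0,0,0,0,-0.088,0.4]]' >/dev/null; python3 st.py
python3 -m creep '[[0,0,0,0,0,-0.088,0.4],[0,0,0,0,0,-0.088,0.4],[0,0,0,0,0,-0.088,0.4],[0,0,0,0,0,-0.088,0.4]]' >/dev/null; python3 st.py
python3 -m creep '[[0,0,0,0,0,-0.088,0.4],[0,0,0,0,0,-0.088,0.4],[0,0,0,0,0,-0.088,0.4],[0,0,0,0,0,-0.088,0.4],[0,0,0,0,0,0,0.4],[0,0,0,0,0,0,0.4]]' >/dev/null; python3 st.py
python3 - <<'E'
from cell import robot
import cv2
c=robot.capture("wrist");cv2.imwrite("pics/wrist4.png",cv2.resize(c["image"][180:400,200:440],None,fx=2.5,fy=2.5,interpolation=cv2.INTER_CUBIC))
E
```

```text
t10.3 yaw 0.7648 q6 -1.0585 F [ 3.77  1.7  -1.31] M [ 0.438 -0.762 -0.065] tau6 0.656 Ftool [3.9  1.39 1.31]
t10.7 yaw 1.1168 q6 -1.4105 F [ 3.76  1.69 -1.02] M [ 0.439 -0.737 -0.117] tau6 0.650 Ftool [3.17 2.64 1.02]
t11.3 yaw 1.4639 q6 -1.7575 F [ 2.37  0.83 -1.66] M [ 0.374 -0.632  0.041] tau6 -0.007 Ftool [1.07 2.27 1.66]
```

View pics/wrist3.png

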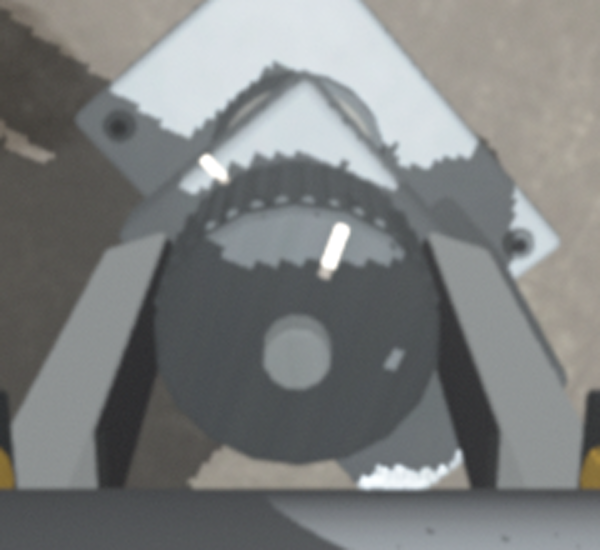

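View pics/wrist4.png

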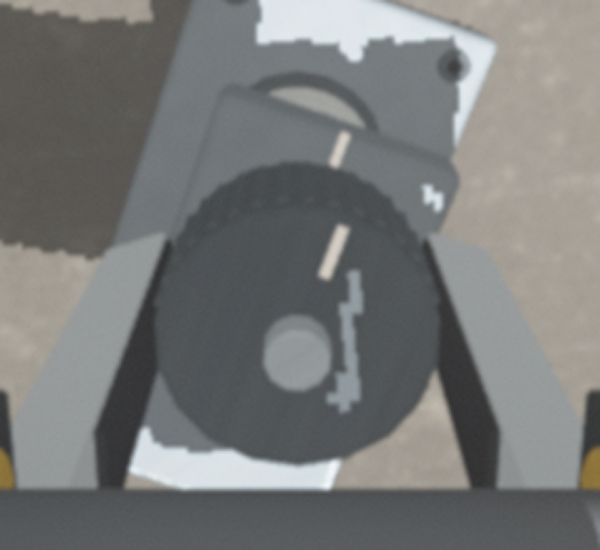

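The index line stayed fixed relative to the gripper, at about (333,250) in both crops, so there was no slip. It now points straight at the arm's dot, three detents back. I'll release and lift clear.

```bash
python3 -m creep '[[0,0,0,0,0,0,0.7],[0,0,0,0,0,0,0.85],[0,0,0,0,0,0,1],[0,0,0,0,0,0,1],[0,0,0,0,0,0,1],[0,0,0,0,0,0,1],[0,0,-0.5,0,0,0,1],[0,0,-1,0,0,0,1],[0,0,-1.5,0,0,0,1],[0,0,-2,0,0,0,1],[0,0,-2,0,0,0,1],[0,0,-2,0,0,0,1],[0,0,-2,0,0,0,1],[0,0,-2,0,0,0,1],[0,0,-1,0,0,0,1],[0,0,0,0,0,0,1],[0,0,0,0,0,0,1],[0,0,0,0,0,0,1]]'
python3 - <<'E'
from cell import robot
import cv2
c=robot.capture("wrist");cv2.imwrite("pics/wrist5.png",cv2.resize(c["image"][130:330,220:440],None,fx=2.7,fy=2.7,interpolation=cv2.INTER_CUBIC))
c=robot.capture("scene");cv2.imwrite("pics/scene5.png",c["image"])
E
```

```text
clock: 13.15
ee_pos: [0.4991, -0.0608, 0.2652]
tool_rot: [0.743, 0.669, -0.001, -0.001]
contact_force: [-0.1, -1.2, -0.4]
opening: 0.0941
```

View pics/wrist5.png

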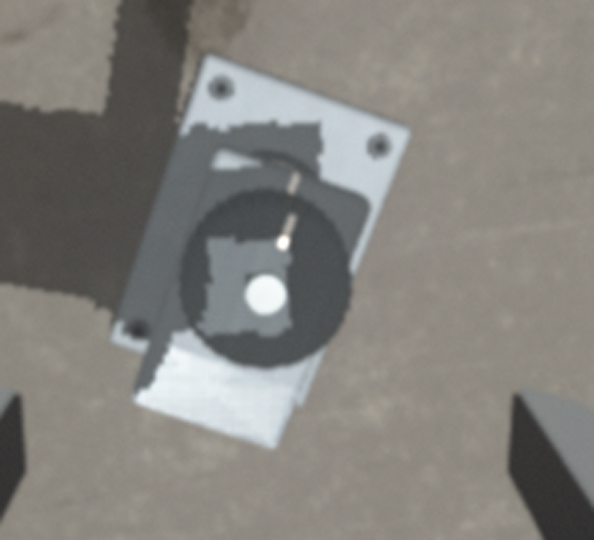

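View pics/scene5.png

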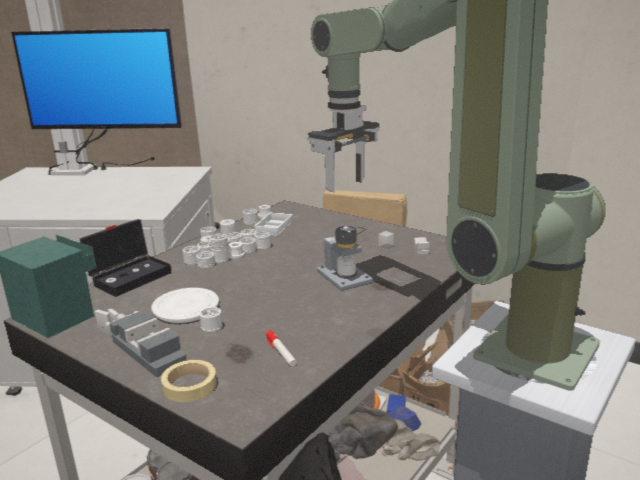

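The released ring stays with its line, crop (288,228), pointing at the dot, (294,182). The gripper is clear and the other things have not moved. Handing in.

Run:
```python
from cell import robot
print(robot.hand_in()); print(robot.get_obs()["clock"])
```

```text
the job is handed in; nothing more can be done
None
the job is handed in; nothing more can be done
```

I set the end play and handed the job in at about 13 s. The ring was turned clockwise to the touch, backed off three clicks counter-clockwise and let go.

- **Touch:** I felt it about 0.69 rad clockwise of the start. The resistance climbed at roughly 10 N m per rad there, against at most about 2 for the clicks. The held torque was about 0.22 N m, with one noisy reading of 0.32, so it stayed below the 0.5 N m at which the part is forced down.
- **Back-off:** The ring went back 1.056 rad, which is three clicks. Wrist pictures before and after showed the index line at the same place relative to the gripper, so the ring did not slip in the grip.
- **After release:** With the gripper clear, the ring stayed in its detent with its line pointing at the arm's dot. The bystander things in the scene camera's view looked unmoved.

Two things disagreed slightly. The scene camera alone put the ring's position about 8 mm off the other two cameras, so I used those. The torque readings were noisy by about 0.05 N m, so I confirmed the touch with repeated readings while holding still.

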